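# Lock off the tool case: hasp over the catch, red tag on the hook

### The arm

A 6-joint arm with a two-finger parallel gripper is mounted at the origin on the work surface. World frame = base frame: x ahead of the robot, y to its left, z up, the work surface at z = 0. Lengths are in m, angles in degrees, forces in N, time in s.
With the tool pointing down it reaches from about 0.4 to 0.825 m from the base axis. Payload 7 kg.
Tool frame: the origin (TCP) lies on the centre line of the jaws, within the pads' length; the fingertips stand bot.tip_extent ahead of it and the grasp point (between the pads) lies 5 mm behind it (bot.tip_extent is the distance from the TCP to the fingertips, in m); z points along the fingers, y is the line along which they close (so a half turn about z gives the same grasp; the last joint's range is limited). The gripper opens to 88 mm and grips with 3 to 60 N. Pads are 19 mm wide; open, the fingers measure 130 mm over their backs; the gripper's body (78 mm by 193 mm) begins 47 mm behind the grasp point.
Start: joints at [91.106, 20.546, 0.682, 0, -70.136, -16.507], TCP at [0.179, 0.651, 0.241] pointing down, gripper open.
Joint ranges: [-176.03, 176.03], [-82.01, 121.73], [-58.28, 71.71], [-173.87, 95.51], [-174.79, -0.11], [-173.66, 173.66]. Speed limits (degrees/s): [136.94, 136.94, 172.46, 180, 180, 180].

### API

Orientations are given as [roll, pitch, yaw] about the fixed x, y, z axes, in that order (R = Rz(yaw) Ry(pitch) Rx(roll)).
In Python, from station import bot gives the robot as it stands.
- The arm moves only by the tool step_arm, never from a script. Its argument "motion" is a list of rows, each a list of 5 numbers: the opening, from 0 (shut) to 1 (fully open), then the shift along the tool's x, y, z in m, then the turn about the tool's z in degrees. A call has exactly 10 rows; each row shifts and turns the commanded pose from where the row before left it, along the tool's axes as they then stand; what a row does not reach is not made up. A row lasts 1/10 s, in which the tool goes at most 50 mm and 8.59 degrees, less where a joint would pass 70% of its speed; a pose out of reach is approached as far as the arm can. A call is refused whole if a number of a shift passes 0.05 or a number of a turn 8.59, either way. A call with a gripper value outside its range is refused whole. The fingers move at their own pace and stop on an object; "grip_force" is the grip in N (left out, the last holds). Time passes only in rows, so rows that do not move let the fingers close, or fill a call up. It gives the time, the measured TCP pose, the force, the opening and the grip force at its end, in the units of the state.
- bot.state(): the state, without advancing time (a new reading comes with each control period).
- bot.read_camera(name): name is "scene" or "top"; returns a dict with "pixels" (400x640x3 uint8, red, green, blue), "depth" (400x640 float32, m along the optical axis (not along the pixel's ray), 0 where there is no reading), "intrinsics" (3x3 intrinsics, pixels), "R" (3x3) and "t" (3): a world point X has camera coordinates R X + t. Camera axes: x right, y down, z forward; pixel columns grow to the right and rows downward; lengths in m; the calibration is good to about 2 mm. A picture is of the moment at which its call begins.
- bot.job_done(): hands the job in; it is judged then, once.
The state is a dict: "clock": time; "joint_positions": joint angles; "joint_velocities": joint speeds; "joint_efforts": joint torques, N m; "tcp_pos": TCP position; "tool_rot": TCP orientation; "contact_force": force on the tool from outside, world axes, zero at the start; "ft_torque": the same for the moment, N m; "finger_gap": finger opening in m; "grasp_force": force on a finger pad.
Only numpy, scipy, OpenCV 4.12 (cv2) and the standard library are available. Lean on these libraries where they do the work, as an engineer would, in place of code of your own. Each camera call takes 0.05 s, during which the arm holds its last target. There are 200 camera calls.

### The job

Lock off the green tool case: first swing its steel hasp fully down over the brass hook on the case's front, then hang the red tag by its eye on that hook, in front of the hasp, and leave it hanging still. In the wooden rack the tag can be held only by its two faces at the top, where the fingers are in the way of the hook, so after closing the hasp stand the tag upright on the bench and let go of it, then take it again by its side edges to hang it. Leave the yellow tag in the rack, and do not disturb the brush, the sanding block or the glue bottle.

Things in the scene. Friction and masses are not known exactly. Their poses are not given: they have to be found in the camera images.
- case: green tool case, fixed to the bench, lid shut: 170 mm deep (its x), 240 mm wide (its y), 145 mm high, steel corners. Origin: centre of the underside. Its front face, with hook and hasp in the middle, looks to its own -x and is at x = -85 mm. A bent-rod carrying handle stands 22 mm out of each end (y = +-120 mm) at 75 mm height.
- catch (a point): point on the axis of the 8 mm brass hook, 18 mm out of the case's front, 110 mm above the bench; axes as the case's. The hook runs straight out (case -x) to 28 mm from the face, then bends up 45 degrees; its end is 38 mm from the face, its top 11 mm above the axis. A hung tag's plate has its middle 13 to 23 mm from the face and its eye's centre about 9 mm below the axis.
- hasp_hinge (a point): middle of the hasp's hinge line, at the lid's front upper edge, 145 mm above the bench, 5 mm out of the front face; the hinge line runs along the case's y.
- hasp (a joint): angle of the hasp: 0 = hanging straight down over the hook (fully closed, its stop), pi/2 = level, pointing away from the front face, pi = straight up; it starts raised, between 1.5 and 2.6. A stiff hinge: it stays where it is left. About 1 N at its end moves it.
- hasp_tip (a point): middle of the hasp's free edge, 58 mm from the hinge line. The hasp is a flat steel plate 50 mm wide (along the case's y), 4 mm thick, with a slot 18 mm wide, 23 to 47 mm from the hinge line, through which the hook comes when closed; its outer face is then 7 mm from the case's front.
- rack: fixed wooden tag rack, 80 mm deep (x), 158 mm long (y), two slots side by side at y = +36 and -36 mm, floor 10 mm above the bench. 14 mm thick cheeks at y = -72, 0, +72 mm rise to 104 mm and hide the tags' side edges (2 mm gap); before and behind (x = +-19 mm) are 6 mm rails only 35 mm high. Origin: centre of the underside.
- red_tag: red plastic lock-off tag, 54 mm wide (y), 96 mm tall (z): a 10 mm thick plate (x) on a 26 mm thick, 12 mm high foot; it stands by itself. An eye 22 mm wide, 26 mm high goes through along x, from z = 50 to 76 mm. Origin: centre of the underside. About 80 g. It starts in either slot of the rack, its x along the rack's x, its top 106 mm above the bench.
- red_tag_eye (a point): centre of the red tag's eye, 63 mm above its underside; axes as the tag's.
- yellow_tag: yellow plastic lock-off tag, 54 mm wide (y), 96 mm tall (z): a 10 mm thick plate (x) on a 26 mm thick, 12 mm high foot; it stands by itself. An eye 22 mm wide, 26 mm high goes through along x, from z = 50 to 76 mm. Origin: centre of the underside. About 80 g. It stands in the other slot of the rack and stays there.
- brush: bench brush lying on the bench, about 200 mm long along its x. Leave alone.
- sanding_block: cork sanding block with a dark wooden back, 110 x 60 x 38 mm, origin at the centre of the underside. Leave alone.
- glue: white glue bottle with an orange cap, 56 mm diameter, 150 mm tall, origin at the centre of the underside. Leave alone.
Mind the look-alikes: they are no part of the job. Several things have the shape of the red_tag; the one meant has the colours described above.

How it is judged (in metres and radians):
On the way, in this order (a step that is already met when the one before it is completed fails the run):
1. the hasp is swung fully down over the hook (within 0.12 rad of its stop) (value of joint hasp below 0.12 rad), for 0.2 s.
2. the red tag stands upright on the bench, out of the rack, let go (height (world z) of red_tag below 0.005 m and angle between red_tag's own z axis and vertical below 0.1 rad and contact force between red_tag and the fingers below 0.02 N and linear speed of red_tag below 0.02 m/s), for 0.2 s.
At the end, for the whole second after the job is handed in: Hasp within 0.12 rad of closed; red tag hanging still by its eye on the hook (eye centre 3 to 14 mm below the hook axis, within 12 mm sideways and 14 mm along of the catch point, tilt under 0.35 rad, facing the case within 0.5 rad); yellow tag within 15 mm of its start (value of joint hasp below 0.12 rad and x of red_tag_eye in the frame of catch between -0.014 and 0.014 m and y of red_tag_eye in the frame of catch between -0.012 and 0.012 m and z of red_tag_eye in the frame of catch between -0.014 and -0.003 m and angle between red_tag's own z axis and vertical below 0.35 rad and angle between the x axis of red_tag and the x axis of case, either way round below 0.5 rad and contact force between red_tag and case above 0.2 N and linear speed of red_tag below 0.02 m/s and angular speed of red_tag below 0.3 rad/s and distance of yellow_tag from where it was at the start of the episode below 0.015 m); the robot touches nothing.
It fails at once if the yellow tag is moved more than 15 mm (distance of yellow_tag from where it was at the start of the episode above 0.015 m).
It fails at once if the brush, the sanding block or the glue bottle is moved more than 20 mm (distance of any of brush, sanding_block, glue from where it was at the start of the episode above 0.02 m).
It also fails if it takes over 72 s, if anything falls off the work surface, if the arm or the gripper's body presses on something with over 40 N, if the wrist force passes 120 N, or if a joint passes its speed limit or range.

## Working session

There is one attempt and no reset: what is moved stays moved. The work goes in short steps, Python scripts to look and compute and a tool call to move; the robot and the scene stay as the last step left them, time stands still between calls to the robot, and variables do not carry over. Pictures are saved under pics/ and viewed, at most 10 in all, crops included, and the job is handed in when it is done.

Besides the shell and the picture viewer there is one more tool, called after "Emit:" as name(argument=value, ...), one argument or row to a line, values as JSON. step_arm: Moves the arm, as the interface text tells. Its arguments: {"type":"object","properties":{"motion":{"type":"array"},"grip_force":{"type":"number"}},"required":["motion"]}

```bash
mkdir -p pics; ls; cat > h.py <<'E'
import numpy as np, cv2
from station import bot
def grab(n):
    c=bot.read_camera(n); c['bgr']=c['pixels'][:,:,::-1].copy(); return c
def cloud(c):
    K=c['intrinsics'];d=c['depth'];v,u=np.mgrid[:d.shape[0],:d.shape[1]]
    P=np.stack([(u-K[0,2])/K[0,0]*d,(v-K[1,2])/K[1,1]*d,d],-1)
    W=(P-c['t'])@c['R']; W[d==0]=np.nan; return W
E
python3 - <<'E'
from h import *
for n in('scene','top'):
    c=grab(n); cv2.imwrite(f'pics/{n}0.png',c['bgr']); np.savez(f'{n}0.npz',**c); print(n,c['intrinsics'],c['R'],c['t'])
print(bot.state(),bot.tip_extent)
E
```

```text
pics
scene [[455.8850381    0.         317.25895854]
 [  0.         455.8850381  202.92367128]
 [  0.           0.           1.        ]] [[-0.12450685  0.99221573 -0.00244574]
 [ 0.775476    0.09577127 -0.62407118]
 [-0.61897901 -0.07959775 -0.78136367]] [ 0.10018419 -0.33210238  1.76563511]
top [[404.00183261   0.         320.89313841]
 [  0.         404.00183261 202.06659278]
 [  0.           0.           1.        ]] [[ 2.53513783e-02 -9.99678267e-01 -8.18253904e-04]
 [-9.98093553e-01 -2.52650991e-02 -5.63110571e-02]
 [ 5.62722668e-02  2.24425686e-03 -9.98412938e-01]] [-0.01272826  0.52444254  1.16124324]
{'clock': 0.1, 'joint_positions': array([ 9.11055119e+01,  2.05880433e+01,  6.39516208e-01, -1.55775661e-02,
       -7.01352975e+01, -1.65055008e+01]), 'joint_velocities': array([-0.04597662,  0.02038285,  0.10418544,  0.00345098, -0.11154835,
        0.020781  ]), 'joint_efforts': array([-5.29978624e-04, -5.84164023e+01,  2.93749970e+01,  7.01545313e+00,
        1.01309278e-02, -5.15830527e-05]), 'tcp_pos': array([0.17919242, 0.65036213, 0.23971885]), 'tool_rot': array([ 1.79915469e+02, -9.77588144e-03, -1.54052857e+01]), 'contact_force': array([ 1.06278769,  0.10825782, -0.03622491]), 'ft_torque': array([-0.02778314, -0.02077173, -0.00036486]), 'grasp_force': 0.0, 'finger_gap': 0.08773621670378869} 0.014
```

View pics/scene0.png

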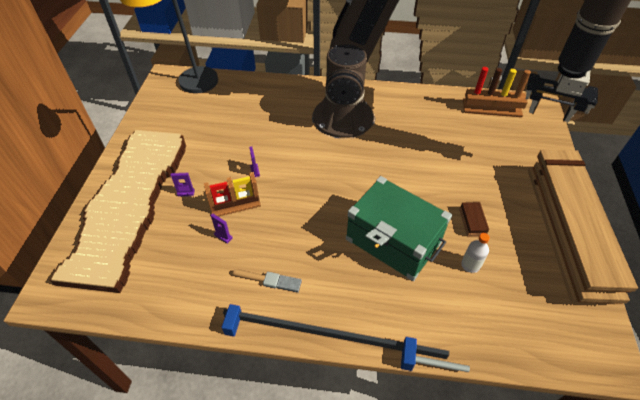

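View pics/top0.png

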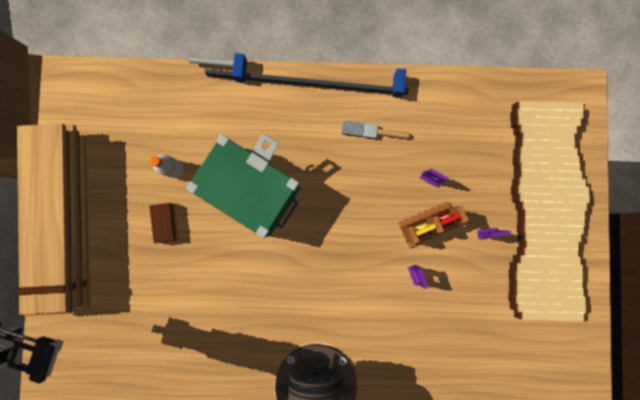

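The scene view shows the case with its front turned away from the robot and the raised hasp at (377,237). The rack is at (232,195), with the red tag at (219,193), the yellow tag at (240,188) and three purple look-alikes around it. In the top view the hasp is at (263,150), the red tag at (450,218) and the yellow tag at (425,229). Red candidates are the rack's red tag (219,193), the purple tags (182,184), (254,162), (222,229) and the far red tool handle (481,80). Only the rack one fits by colour and slot. I'll measure next and confirm it in a crop.

```bash
python3 - <<'E'
from h import *
def rect(p):
    r=cv2.minAreaRect(p.astype(np.float32)); return np.round(r[0],4),np.round(r[1],4),round(r[2],1)
for n in('scene','top'):
    c=dict(np.load(n+'0.npz')); W=cloud(c); hsv=cv2.cvtColor(c['bgr'],cv2.COLOR_BGR2HSV); H,S,V=hsv[...,0],hsv[...,1],hsv[...,2]
    z=W[...,2]; ok=np.isfinite(z)
    xy=W[...,:2]; near=ok&(np.abs(W[...,0]-.6)<.35)&(np.abs(W[...,1])<.5)
    g=near&(H>55)&(H<95)&(S>100)
    print(n,'green n',g.sum(),'zmax',np.percentile(z[g],[50,95]))
    top=near&(np.abs(z-.145)<.006)&(W[...,1]>-.1); 
    nl,l=cv2.connectedComponents(top.astype(np.uint8)); k=np.argmax(np.bincount(l[l>0])); top=l==k
    print(' lid',top.sum(),rect(W[top][:,:2]))
    for nm,m in(('red',((H<6)|(H>174))&(S>180)),('yel',(H>22)&(H<32)&(S>180))):
        m=m&near&(z>.06)&(W[...,1]<-.1); p=W[m]; print(nm,m.sum(),p.mean(0).round(4),rect(p[:,:2]),'z',np.percentile(p[:,2],[5,50,95]).round(4))
        t=p[p[:,2]>.098]; print('  top',len(t),t.mean(0).round(4) if len(t) else '',rect(t[:,:2]) if len(t)>4 else '')
        print('  px',np.argwhere(m).mean(0)[::-1].round(1))
    h=near&(S<60)&(V>90)&(z>.15)&(W[...,1]>-.05); p=W[h]; print('hasp',h.sum(),p.mean(0).round(4),p.min(0).round(3),p.max(0).round(3))
    w=near&(H<22)&(z>.09)&(z<.112)&(W[...,1]<-.1); print('rack',w.sum(),rect(W[w][:,:2]))
    u,s={'scene':((190,165),6),'top':((395,195),6)}[n]
    cr=c['bgr'][u[1]:u[1]+60,u[0]:u[0]+80]; cv2.imwrite(f'pics/crop_{n}.png',cv2.resize(cr,None,fx=s,fy=s,interpolation=cv2.INTER_CUBIC))
a=cv2.imread('pics/crop_scene.png');b=cv2.imread('pics/crop_top.png'); 
c=cv2.imread('pics/scene0.png')[215:265,350:430]; c=cv2.resize(c,(400,250))
d=cv2.imread('pics/top0.png')[125:175,230:310]; d=cv2.resize(d,(400,250))
o=np.vstack([np.hstack([cv2.resize(a,(400,300)),cv2.resize(b,(400,300))]),np.hstack([c,d])]); cv2.imwrite('pics/crops.png',o)
E
```

```text
scene green n 5220 zmax [0.14462841 0.14907597]
 lid 4101 (array([0.5585, 0.2015]), array([0.2416, 0.1864]), 59.4)
red 171 [ 0.4855 -0.3493  0.089 ] (array([ 0.4814, -0.3514]), array([0.0236, 0.0528]), 29.9) z [0.0623 0.0917 0.1088]
  top 64 [ 0.4851 -0.3499  0.1051] (array([ 0.4843, -0.349 ]), array([0.0156, 0.051 ]), 30.6)
  px [218.9 188.6]
yel 170 [ 0.4557 -0.2841  0.0893] (array([ 0.4538, -0.2842]), array([0.0149, 0.0521]), 24.7) z [0.0618 0.0932 0.1095]
  top 67 [ 0.4546 -0.2837  0.1053] (array([ 0.4541, -0.2837]), array([0.0129, 0.0511]), 19.1)
  px [241.5 183.3]
hasp 243 [0.6425 0.1488 0.1602] [0.434 0.069 0.15 ] [0.687 0.327 0.176]
rack 314 (array([ 0.4652, -0.3075]), array([0.2494, 0.2413]), 36.6)
top green n 5263 zmax [0.14547083 0.14863258]
 lid 6062 (array([0.56  , 0.2036]), array([0.2415, 0.1855]), 59.4)
red 105 [ 0.4843 -0.3486  0.1002] (array([ 0.4834, -0.3485]), array([0.0156, 0.057 ]), 17.0) z [0.0708 0.1048 0.1088]
  top 85 [ 0.4831 -0.3469  0.1052] (array([ 0.4832, -0.3482]), array([0.0102, 0.056 ]), 24.1)
  px [450.1 218.5]
yel 98 [ 0.454  -0.2812  0.1013] (array([ 0.4536, -0.2825]), array([0.0104, 0.0553]), 24.6) z [0.0733 0.1052 0.1091]
  top 81 [ 0.453  -0.2809  0.1056] (array([ 0.4536, -0.2826]), array([0.0104, 0.0553]), 25.1)
  px [425.1 229.2]
hasp 327 [0.6494 0.1497 0.1606] [0.429 0.081 0.15 ] [0.686 0.339 0.176]
rack 409 (array([ 0.4085, -0.3332]), array([0.1678, 0.1711]), 24.1)
```

View pics/crops.png

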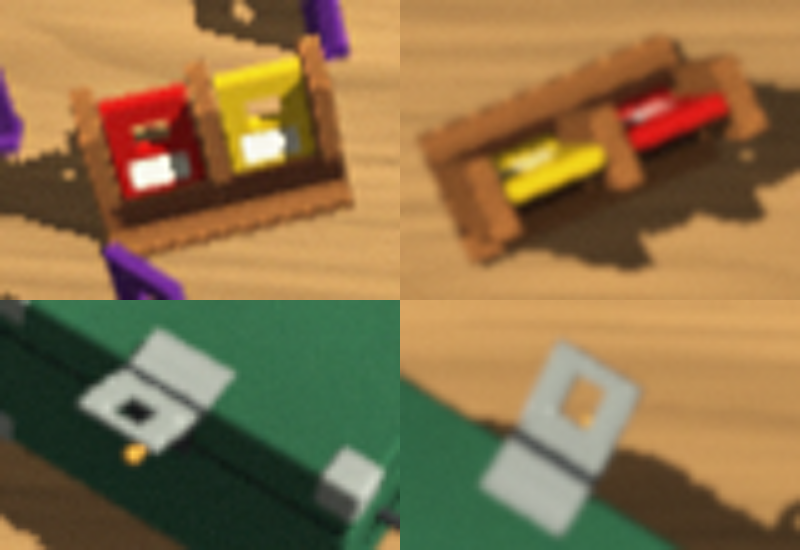

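The crop confirms it: the red plate stands in the left slot of the scene view (219,189), the yellow one is beside it, and the purple ones lie loose. The hasp stands a bit above level with the hook just below it. Next I'll fix the case frame.

```bash
python3 - <<'E'
from h import *
th=np.radians(149.4); out=-np.array([np.cos(th),np.sin(th)]); ya=np.array([-np.sin(th),np.cos(th)])
for n in('scene','top'):
    c=dict(np.load(n+'0.npz')); W=cloud(c); hsv=cv2.cvtColor(c['bgr'],cv2.COLOR_BGR2HSV)
    q=W[...,:2]-np.array([.56,.203]); o=q@out; y=q@ya; z=W[...,2]
    lid=(abs(z-.145)<.006)&(abs(y)<.14)&(abs(o)<.12)
    s=lid&(abs(abs(y)-.075)<.035)
    # yaw from front edge: max o by y bins
    yb=np.r_[np.arange(-.10,-.04,.01),np.arange(.04,.10,.01)]
    f=[np.max(o[s&(abs(y-b)<.006)]) for b in yb]; k=[np.min(o[s&(abs(y-b)<.006)]) for b in yb]
    print(n,'front',np.mean(f),np.degrees(np.polyfit(yb,f,1)[0]),'back',np.mean(k),np.degrees(np.polyfit(yb,k,1)[0]),'y',y[lid&(abs(o)<.06)].min(),y[lid&(abs(o)<.06)].max())
    h=(z>.13)&(abs(y)<.06)&(o>.082)&(o<.2)&(hsv[...,1]<60)
    print('hasp',h.sum(),'y',y[h].min(),y[h].max(),y[h].mean(),'o',o[h].max(),'slope deg',np.degrees(np.arctan(np.polyfit(o[h],z[h],1))),'z',np.polyval(np.polyfit(o[h],z[h],1),[.09,.14]))
    K=c['intrinsics']; m=(hsv[...,0]>10)&(hsv[...,0]<28)&(hsv[...,1]>130)&(hsv[...,2]>140)&(abs(y)<.02)&(o>.09)&(o<.14)&(z>.08)&(z<.14)
    if m.any(): print('hook',m.sum(),'y',y[m].mean(),'o',o[m].max(),o[m].mean(),'z',z[m].mean())
E
```

```text
scene front 0.08091110994693862 0.08724189206492566 back -0.08985555670157593 0.05198869075660094 y -0.11835931566132757 0.12267153151154143
hasp 216 y -0.023499982632102467 0.027419559638097106 0.0018019473699587836 o 0.13767737291051668 slope deg [25.46937786  6.22540788] z [0.15195224 0.17576822]
hook 10 y 0.0005880997532489035 o 0.11823811764087776 0.11097991027085048 z 0.1187433054090185
top front 0.07739097437790421 -0.07490050299264175 back -0.09191351614290062 -0.08612674350298241 y -0.12127168417513731 0.12023295507671801
hasp 339 y -0.024875040846327898 0.02446093280995175 -6.548615874895225e-05 o 0.1349010387781057 slope deg [25.95902398  6.15042667] z [0.1515757  0.17591808]
hook 3 y -0.0030945679526084235 o 0.11370566072400845 0.11182734777244846 z 0.1196907272040526
```

Emit:
step_arm(
  motion=[
    [0.27, 0, 0, 0, 7.6],
    [0.27, 0, 0, 0, 7.6],
    [0.27, 0.045, 0.0145, 0, 0],
    [0.27, 0.045, 0.0145, 0, 0],
    [0.27, 0.045, 0.0145, 0, 0],
    [0.27, 0.045, 0.0145, 0, 0],
    [0.27, 0.045, 0.0145, 0, 0],
    [0.27, 0.045, 0.0145, 0, 0],
    [0.27, 0.045, 0.0145, 0, 0],
    [0.27, 0.045, 0.0145, 0, 0],
  ],
  grip_force=15,
)

```text
clock: 1.1
tcp_pos: [0.4309, 0.3659, 0.2405]
tool_rot: [180.0, 0.0, -30.6]
contact_force: [0.4, 1.0, 0.3]
finger_gap: 0.024
grasp_force: 0.0
```

```bash
cat >> h.py <<'E'
def case_xyz(p=None):
    "TCP in case-front frame: out of face, case y, height; and fingertip height"
    p=bot.state()['tcp_pos'] if p is None else np.array(p)
    th=np.radians(149.4); out=-np.array([np.cos(th),np.sin(th)]); ya=np.array([-np.sin(th),np.cos(th)])
    q=p[:2]-np.array([.6277,.1622]); return np.round([q@out,q@ya,p[2],p[2]-.014],4)
E
python3 -c "
from h import *
s=bot.state();print(case_xyz(),s['clock'],s['tool_rot'],s['joint_positions'].round(1),s['finger_gap'],s['contact_force'])"
```

```text
[-0.2731 -0.0751  0.2405  0.2265] 1.1 [ 1.79987221e+02  5.05064133e-03 -3.05859323e+01] [ 60.2  10.3 -13.4  -0.  -66.3  -0.8] 0.02403670178711457 [0.44813383 1.01230637 0.27585413]
```

Emit:
step_arm(
  motion=[
    [0.27, 0.0466, 0.015, 0, 0],
    [0.27, 0.0466, 0.015, 0, 0],
    [0.27, 0.0466, 0.015, 0, 0],
    [0.27, 0.0466, 0.015, 0, 0],
    [0.27, 0.0466, 0.015, 0, 0],
    [0.27, 0, 0, 0.035, 0],
    [0.27, 0, 0, 0.033, 0],
    [0.27, 0, 0, 0, 0],
    [0.27, 0, 0, 0, 0],
    [0.27, 0, 0, 0, 0],
  ],
)

```text
clock: 2.1
tcp_pos: [0.5934, 0.1852, 0.1746]
tool_rot: [-179.9, -0.1, -30.5]
contact_force: [0.5, 1.0, 0.1]
finger_gap: 0.0236
grasp_force: 0.0
```

```bash
python3 -c "
from h import *
s=bot.state();print(case_xyz(),s['contact_force'])
c=grab('scene');d=grab('top')
o=np.hstack([cv2.resize(c['bgr'][180:280,340:460],(400,333)),cv2.resize(d['bgr'][110:210,210:330],(400,333))]);cv2.imwrite('pics/a1.png',o)"
```

```text
[-0.0413 -0.0024  0.1746  0.1606] [0.49089418 1.00075202 0.07601   ]
```

View pics/a1.png

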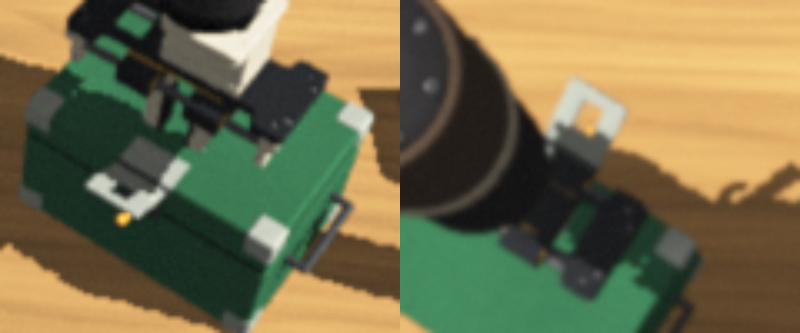

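The gripper is in place behind the hasp and centred on it. The hook shows at (125,218) in the left crop. I'll go up, over and press down.

Emit:
step_arm(
  motion=[
    [0.27, 0, 0.001, 0.0, 0],
    [0.27, 0.0, 0.001, -0.028, 0],
    [0.27, 0.045, 0, 0, 0],
    [0.27, 0.044, 0, 0, 0],
    [0.27, 0, 0, 0.016, 0],
    [0.27, 0, 0, 0.016, 0],
    [0.27, 0, 0, 0.016, 0],
    [0.27, 0, 0, 0.016, 0],
    [0.27, 0, 0, 0.016, 0],
    [0.27, 0, 0, 0.014, 0],
  ],
)

```text
clock: 3.2
tcp_pos: [0.6683, 0.1377, 0.1066]
tool_rot: [-179.9, -0.0, -30.6]
contact_force: [0.0, 0.7, 1.1]
finger_gap: 0.0241
grasp_force: 0.3
```

```bash
python3 -c "
from h import *
s=bot.state();print(case_xyz(),s['contact_force'])"
```

```text
[0.0474 0.0004 0.1066 0.0926] [0.00344599 0.72066479 1.11733426]
```

Emit:
step_arm(
  motion=[
    [0.27, -0.004, 0, 0, 0],
    [0.27, -0.004, 0, 0, 0],
    [0.27, -0.004, 0, 0, 0],
    [0.27, -0.004, 0, 0, 0],
    [0.27, -0.004, 0, 0, 0],
    [0.27, -0.004, 0, 0, 0],
    [0.27, -0.003, 0, 0, 0],
    [0.27, -0.003, 0, 0, 0],
    [0.27, 0, 0, 0, 0],
    [0.27, 0, 0, 0, 0],
  ],
)

```text
clock: 4.2
tcp_pos: [0.6443, 0.1518, 0.1069]
tool_rot: [-179.9, -0.2, -30.6]
contact_force: [11.0, -7.5, -4.4]
finger_gap: 0.024
grasp_force: 6.3
```

```bash
python3 -c "
from h import *
s=bot.state();print(case_xyz(),s['contact_force'])"
```

```text
[0.0196 0.0005 0.1069 0.0929] [11.00617466 -7.46151511 -4.41326343]
```

Emit:
step_arm(
  motion=[
    [0.27, 0, 0, 0, 0],
    [0.27, 0, 0, 0, 0],
    [0.27, 0.02, 0, 0, 0],
    [0.27, 0.03, 0, 0, 0],
    [0.27, 0, 0, -0.04, 0],
    [0.27, 0, 0, -0.045, 0],
    [0.27, 0, 0, -0.04, 0],
    [0.27, -0.02, 0.04, 0, 0],
    [0.27, -0.02, 0.04, 0, 0],
    [0.4, -0.02, 0.04, 0, 0],
  ],
)

```text
clock: 5.2
tcp_pos: [0.5709, 0.0539, 0.2315]
tool_rot: [-180.0, 0.0, -30.6]
contact_force: [-0.1, 0.4, 0.6]
finger_gap: 0.0276
grasp_force: 0.0
```

```bash
python3 -c "
from h import *
s=bot.state();print(case_xyz(),s['contact_force'],s['tcp_pos'])
c=grab('scene');d=grab('top')
for n,c in(('scene',c),('top',d)): np.savez(n+'1.npz',**c)
o=np.hstack([cv2.resize(c['bgr'][180:280,340:460],(400,333)) for c in (grab('scene'),)]+[cv2.resize(d['bgr'][110:210,210:330],(400,333))]);cv2.imwrite('pics/a2.png',o)"
```

```text
[0.0062 0.1221 0.2315 0.2175] [-0.13974135  0.38233557  0.64755246] [0.57088692 0.05389096 0.23145315]
```

View pics/a2.png

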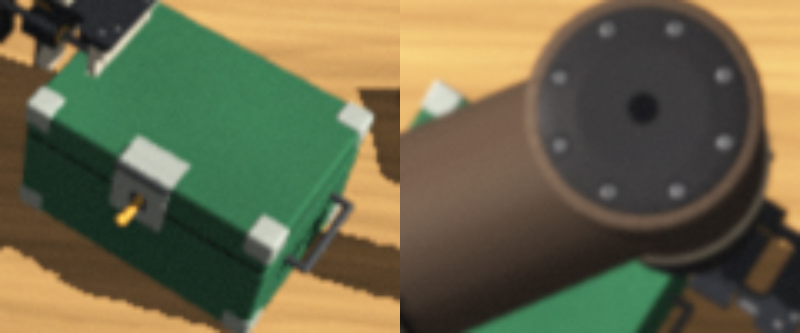

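The hasp now lies flat on the front with the brass hook out through its slot at (128,213) in the left crop. Now to above the red tag.

Emit:
step_arm(
  motion=[
    [0.5, 0.0145, 0.0434, 0, 0],
    [0.5, 0.0145, 0.0434, 0, 0],
    [0.5, 0.0145, 0.0434, 0, 0],
    [0.5, 0.0145, 0.0434, 0, 0],
    [0.5, 0.0145, 0.0434, 0, 0],
    [0.5, 0.0145, 0.0434, 0, 0],
    [0.5, 0.0145, 0.0434, 0, 0],
    [0.5, 0.0145, 0.0434, 0, 0],
    [0.5, 0.0145, 0.0434, 0, 0],
    [0.5, 0, 0, 0, 8.5],
  ],
)

```text
clock: 6.35
tcp_pos: [0.4852, -0.3524, 0.2308]
tool_rot: [179.9, 0.0, -39.2]
contact_force: [-0.2, -0.2, 0.2]
finger_gap: 0.0436
grasp_force: 0.0
```

Emit:
step_arm(
  motion=[
    [0.5, 0, 0, 0, 8.5],
    [0.5, 0, 0, 0, 8.5],
    [0.5, 0, 0, 0, 8.5],
    [0.5, 0, 0, 0, 1.0],
    [0.5, 0, 0, 0, 0],
    [0.5, 0, 0, 0, 0],
    [0.5, 0, 0, 0, 0],
    [0.5, 0, 0, 0, 0],
    [0.5, 0, 0, 0, 0],
    [0.5, 0, 0, 0, 0],
  ],
)

```text
clock: 7.35
tcp_pos: [0.486, -0.3481, 0.2316]
tool_rot: [-180.0, -0.0, -65.6]
contact_force: [-0.0, -0.8, 0.3]
finger_gap: 0.044
grasp_force: 0.0
```

```bash
cat >> h.py <<'E'
def tool_delta(target):
    s=bot.state(); y=np.radians(s['tool_rot'][2]); d=np.array(target)-s['tcp_pos']
    return np.round([d[0]*np.cos(y)+d[1]*np.sin(y), d[0]*np.sin(y)-d[1]*np.cos(y), -d[2]],4)
E
python3 -c "
from h import *
s=bot.state();print(s['tcp_pos'],s['tool_rot'],tool_delta([.4837,-.3487,.091]))
# hook & case y check with hasp closed
th=np.radians(149.4); out=-np.array([np.cos(th),np.sin(th)]); ya=np.array([-np.sin(th),np.cos(th)])
for n in('scene','top'):
    c=grab(n); np.savez(n+'2.npz',**c); W=cloud(c); hsv=cv2.cvtColor(c['bgr'],cv2.COLOR_BGR2HSV)
    q=W[...,:2]-np.array([.6277,.1622]); o=q@out; y=q@ya; z=W[...,2]
    m=(hsv[...,0]>10)&(hsv[...,0]<30)&(hsv[...,1]>120)&(abs(y)<.02)&(o>.009)&(o<.06)&(z>.085)&(z<.14)
    if m.any(): print(n,'hook',m.sum(),'y',y[m].mean(),'o',o[m].min(),o[m].max(),'z',z[m].min(),z[m].max())
    g=(hsv[...,1]<60)&(abs(y)<.04)&(o>-.06)&(o<.03)&(z>.08)&(z<.16); print('steel y',np.percentile(y[g],[2,98]),'o',np.percentile(o[g],[2,98]))
    f=(abs(y)<.11)&(o>-.03)&(o<.02)&(z>.03)&(z<.13)&(abs(y)>.03)&(hsv[...,0]>55)&(hsv[...,0]<95); print('front face o',f.sum(), np.median(o[f]) if f.any() else '', np.polyfit(y[f],o[f],1) if f.sum()>20 else '')
"
```

```text
[ 0.48599019 -0.34812121  0.2316165 ] [-1.79999257e+02 -2.42886686e-03 -6.55795120e+01] [-0.0004  0.0023  0.1406]
scene hook 23 y 0.0005276926340407707 o 0.010167534194062177 0.03810884933429128 z 0.11271773626534864 0.12263164592015378
steel y [-0.0230704   0.02711464] o [-0.02706631  0.00862051]
front face o 1003 -0.0008922403822452456 [-0.00056929 -0.00096034]
top hook 29 y -0.0010689372782640026 o 0.011351877284600057 0.036512918748146064 z 0.11004485237482903 0.12399270487826675
steel y [-0.02621659  0.02358093] o [-0.02810746  0.00676452]
front face o 0
```

Emit:
step_arm(
  motion=[
    [0.5, 0, 0.002, 0.03, 0],
    [0.5, 0, 0, 0.03, 0],
    [0.5, 0, 0, 0.03, 0],
    [0.5, 0, 0, 0.03, 0],
    [0.5, 0, 0, 0.02, 0],
    [0.5, 0, 0, 0, 0],
    [0.0, 0, 0, 0, 0],
    [0.0, 0, 0, 0, 0],
    [0.0, 0, 0, 0, 0],
    [0.0, 0, 0, 0, 0],
  ],
  grip_force=15,
)

```text
clock: 8.45
tcp_pos: [0.4847, -0.3491, 0.0927]
tool_rot: [-179.9, -0.1, -65.6]
contact_force: [0.8, -0.3, 0.4]
finger_gap: 0.0174
grasp_force: 0.0
```

```bash
python3 -c "
from h import *
s=bot.state();print(s)"
```

```text
{'clock': 8.45, 'joint_positions': array([-1.70345769e+01,  2.09385597e+01, -2.00293383e+01,  3.35107867e-03,
       -4.89230814e+01,  4.14335958e+01]), 'joint_velocities': array([-0.10106347,  0.2664607 , -0.34195644, -0.07986563,  0.19986374,
        0.01751613]), 'joint_efforts': array([ 7.65190402e-03, -5.29643369e+01,  2.36716193e+01,  5.59454173e+00,
        8.01055413e-02,  4.19388634e-04]), 'tcp_pos': array([ 0.48473294, -0.34913517,  0.0926881 ]), 'tool_rot': array([-1.79919939e+02, -7.40415128e-02, -6.55988334e+01]), 'contact_force': array([ 0.80217761, -0.34684269,  0.41656267]), 'ft_torque': array([ 0.13179384, -0.06068691,  0.05627519]), 'grasp_force': 0.0, 'finger_gap': 0.01737239756853622}
```

Emit:
step_arm(
  motion=[
    [0.0, 0, 0, 0, 0],
    [0.0, 0, 0, 0, 0],
    [0.0, 0, 0, 0, 0],
    [0.0, 0, 0, -0.01, 0],
    [0.0, 0, 0, -0.02, 0],
    [0.0, 0, 0, -0.03, 0],
    [0.0, 0, 0, -0.03, 0],
    [0.0, 0, 0, -0.03, 0],
    [0.0, 0, 0, -0.02, 0],
    [0.0, 0, 0, 0, 0],
  ],
)

```text
clock: 9.45
tcp_pos: [0.4856, -0.3497, 0.2355]
tool_rot: [-179.8, -0.3, -65.6]
contact_force: [0.8, -0.3, -1.3]
finger_gap: 0.0098
grasp_force: 15.0
```

```bash
python3 -c "
from h import *
s=bot.state();print(s['tcp_pos'],s['tool_rot'],tool_delta([.5,-.12,.22]))
for n in('scene','top'):
    c=grab(n); W=cloud(c); hsv=cv2.cvtColor(c['bgr'],cv2.COLOR_BGR2HSV);H,S=hsv[...,0],hsv[...,1]
    m=((H<6)|(H>174))&(S>160)&(abs(W[...,0]-.485)<.1)&(abs(W[...,1]+.35)<.1)&(W[...,2]>.02); p=W[m]; print(n,m.sum(),p.mean(0),p.min(0),p.max(0))
    m=(H>22)&(H<32)&(S>180)&(W[...,2]>.08)&(abs(W[...,1]+.28)<.06)&(abs(W[...,0]-.45)<.06); print('yel',W[m].mean(0) if m.any() else '')
    if n=='scene': cv2.imwrite('pics/a3.png',cv2.resize(c['bgr'][110:270,150:310],(640,640))[:600])
"
```

```text
[ 0.48558052 -0.349674    0.23554403] [-179.7777688    -0.259182    -65.57887729] [-0.2032 -0.1081  0.0155]
scene 132 [ 0.49135581 -0.34753992  0.17230088] [ 0.47576061 -0.37304491  0.1515495 ] [ 0.50843569 -0.32265775  0.20438917]
yel [ 0.4555668  -0.28380401  0.09842776]
top 22 [ 0.47585893 -0.32786579  0.26398334] [ 0.47091623 -0.34590944  0.24484488] [ 0.48305907 -0.3057263   0.32115103]
yel
```

View pics/a3.png

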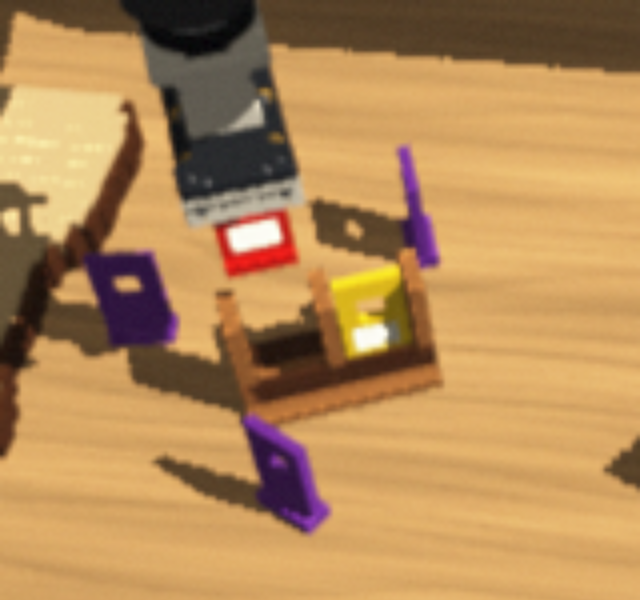

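The red tag hangs upright in the fingers at (257,245). The yellow tag is still in its slot at (370,310). I'll move to the clear bench spot.

Emit:
step_arm(
  motion=[
    [0.0, -0.02, -0.0108, 0, 0],
    [0.0, -0.035, -0.0187, 0, 0],
    [0.0, -0.041, -0.0215, 0, 0],
    [0.0, -0.041, -0.0215, 0, 0],
    [0.0, -0.035, -0.0187, 0, 0],
    [0.0, -0.02, -0.0108, 0, 0],
    [0.0, -0.011, -0.006, 0, 0],
    [0.0, 0, 0, 0, 7.8],
    [0.0, 0, 0, 0, 7.8],
    [0.0, 0, 0, 0, 7.8],
  ],
)

```text
clock: 10.55
tcp_pos: [0.4982, -0.1196, 0.2306]
tool_rot: [179.9, -0.0, -89.3]
contact_force: [0.3, -0.6, -1.3]
finger_gap: 0.01
grasp_force: 15.0
```

Emit:
step_arm(
  motion=[
    [0.0, 0, 0, 0.015, 7.8],
    [0.0, 0, 0, 0.02, 7.8],
    [0.0, 0, 0, 0.02, 7.8],
    [0.0, 0, 0, 0.02, 8.2],
    [0.0, 0, 0, 0.02, 0],
    [0.0, 0, 0, 0.02, 0],
    [0.0, 0, 0, 0.015, 0],
    [0.0, 0, 0, 0.01, 0],
    [0.0, 0, 0, 0.0, 0],
    [0.0, 0, 0, 0.0, 0],
  ],
)

```text
clock: 11.55
tcp_pos: [0.4988, -0.1197, 0.0916]
tool_rot: [180.0, -0.0, -120.6]
contact_force: [0.1, 0.8, -0.8]
finger_gap: 0.0097
grasp_force: 15.0
```

```bash
python3 -c "
from h import *
s=bot.state();print(s['tcp_pos'],s['tool_rot'],s['contact_force'],s['finger_gap'])
for n in('scene','top'):
    c=grab(n); W=cloud(c); hsv=cv2.cvtColor(c['bgr'],cv2.COLOR_BGR2HSV);H,S=hsv[...,0],hsv[...,1]
    m=((H<6)|(H>174))&(S>160)&(abs(W[...,0]-.5)<.07)&(abs(W[...,1]+.12)<.07)&(W[...,2]>.005); p=W[m]
    if m.any(): print(n,m.sum(),p.mean(0),p.min(0),p.max(0))
"
```

```text
[ 0.49875952 -0.11968413  0.09160183] [ 1.79983634e+02 -2.61678483e-02 -1.20605302e+02] [ 0.09761708  0.83104963 -0.76414929] 0.009694888785794008
scene 167 [ 0.50747868 -0.11205047  0.04962109] [ 0.4854732  -0.14633108  0.01068327] [ 0.54358638 -0.09268267  0.15156084]
```

Emit:
step_arm(
  motion=[
    [0.0, 0, 0, 0.003, 0],
    [0.0, 0, 0, 0.002, 0],
    [0.0, 0, 0, 0.002, 0],
    [0.0, 0, 0, 0.001, 0],
    [0.0, 0, 0, 0.001, 0],
    [0.0, 0, 0, 0.0, 0],
    [0.0, 0, 0, 0.0, 0],
    [0.0, 0, 0, 0.0, 0],
    [0.0, 0, 0, 0.0, 0],
    [0.0, 0, 0, 0.0, 0],
  ],
)

```text
clock: 12.65
tcp_pos: [0.4987, -0.1195, 0.0826]
tool_rot: [-180.0, 0.0, -120.6]
contact_force: [-0.0, -0.1, -1.0]
finger_gap: 0.0102
grasp_force: 15.0
```

Emit:
step_arm(
  motion=[
    [0.0, 0, 0, 0.0005, 0],
    [0.0, 0, 0, 0.0005, 0],
    [0.0, 0, 0, 0.0005, 0],
    [0.0, 0, 0, 0.0005, 0],
    [0.0, 0, 0, 0.0, 0],
    [0.0, 0, 0, 0.0, 0],
    [0.0, 0, 0, 0.0, 0],
    [0.0, 0, 0, 0.0, 0],
    [0.0, 0, 0, 0.0, 0],
    [0.0, 0, 0, 0.0, 0],
  ],
)

```text
clock: 13.65
tcp_pos: [0.4993, -0.1196, 0.0822]
tool_rot: [-179.9, 0.0, -120.6]
contact_force: [-4.5, 0.8, 15.2]
finger_gap: 0.0097
grasp_force: 15.0
```

Emit:
step_arm(
  motion=[
    [0.0, 0, 0, -0.001, 0],
    [0.0, 0, 0, 0, 0],
    [0.3, 0, 0, 0, 0],
    [0.5, 0, 0, 0, 0],
    [0.5, 0, 0, 0, 0],
    [0.5, 0, 0, 0, 0],
    [0.5, 0, 0, -0.03, 0],
    [0.5, 0, 0, -0.04, 0],
    [0.5, 0, 0, -0.04, 0],
    [0.5, 0, 0, -0.03, 0],
  ],
)

```text
clock: 14.65
tcp_pos: [0.4991, -0.1196, 0.2241]
tool_rot: [-179.9, 0.1, -120.6]
contact_force: [0.3, -0.6, -0.7]
finger_gap: 0.044
grasp_force: 0.0
```

Emit:
step_arm(
  motion=[
    [1.0, 0, 0, 0, -8.5],
    [1.0, 0, 0, 0, -8.5],
    [1.0, 0, 0, 0, -8.5],
    [1.0, 0, 0, 0, -8.5],
    [1.0, 0, 0, 0, -8.5],
    [1.0, 0, 0, 0, -8.5],
    [1.0, 0, 0, 0, -8.5],
    [1.0, 0, 0, 0, -8.5],
    [1.0, 0, 0, 0, -8.5],
    [1.0, 0, 0, 0, -8.5],
  ],
)

```text
clock: 15.65
tcp_pos: [0.4985, -0.1195, 0.2214]
tool_rot: [180.0, 0.0, -35.3]
contact_force: [-0.0, -0.4, 0.3]
finger_gap: 0.0877
grasp_force: 0.0
```

```bash
python3 -c "
from h import *
s=bot.state();print(s['tcp_pos'],s['tool_rot'],s['contact_force'],s['finger_gap'])
th=np.radians(-30.6)
for n in('scene','top'):
    c=grab(n); W=cloud(c); hsv=cv2.cvtColor(c['bgr'],cv2.COLOR_BGR2HSV);H,S=hsv[...,0],hsv[...,1]
    m=((H<6)|(H>174))&(S>160)&(abs(W[...,0]-.5)<.07)&(abs(W[...,1]+.12)<.07)&(W[...,2]>.01); p=W[m]
    if m.any(): 
        print(n,m.sum(),p.mean(0),p.min(0),p.max(0))
        t=p[p[:,2]>.06]; 
        if len(t)>5: print(cv2.minAreaRect(t[:,:2].astype(np.float32)))
        q=t[:,:2]-[.5,-.12]; y=q@[np.sin(th),-np.cos(th)]; x=q@[np.cos(th),np.sin(th)]; print('tool-x,y range',np.percentile(x,[5,50,95]),np.percentile(y,[2,98]),'slope deg',np.degrees(np.polyfit(y,x,1)[0]))
    if n=='scene': cv2.imwrite('pics/a4.png',cv2.resize(c['bgr'][120:260,230:400],(680,560)))
"
```

```text
[ 0.49854157 -0.11945733  0.22135633] [ 1.79988824e+02  2.01808042e-02 -3.52545374e+01] [-0.02806197 -0.36238936  0.34989116] 0.08772432240993236
scene 237 [ 0.50201786 -0.11817595  0.05912674] [ 0.48080544 -0.14576124  0.01011199] [ 0.52012372 -0.09271579  0.10141491]
((0.4993167519569397, -0.11888833343982697), (0.05649491026997566, 0.012086356058716774), 59.89442825317383)
tool-x,y range [-0.00558817  0.00049983  0.00309883] [-0.02678195  0.02633483] slope deg -0.02723076925963933
```

View pics/a4.png

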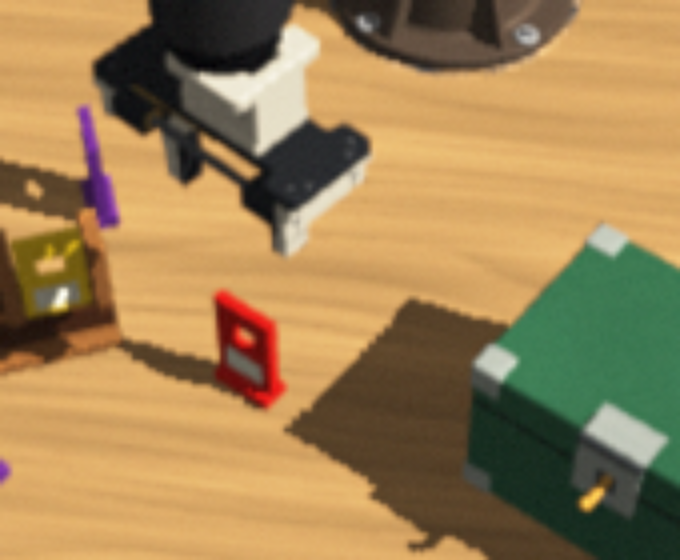

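The tag stands free and upright on the bench at (247,350), its plate parallel to the case front, and the fingers are clear. Now I'll take it by its side edges.

Emit:
step_arm(
  motion=[
    [1.0, 0, 0, 0, -4.65],
    [1.0, 0, 0, 0.04, 0],
    [1.0, 0, 0, 0.04, 0],
    [1.0, 0, 0, 0.03, 0],
    [1.0, 0, 0, 0.02, 0],
    [1.0, 0, 0, 0.014, 0],
    [1.0, 0, 0, 0, 0],
    [1.0, 0, 0, 0, 0],
    [0.55, 0, 0, 0, 0],
    [0.55, 0, 0, 0, 0],
  ],
)

```text
clock: 16.75
tcp_pos: [0.4994, -0.1194, 0.0786]
tool_rot: [-179.9, -0.1, -31.0]
contact_force: [0.5, 0.7, -0.3]
finger_gap: 0.0768
grasp_force: 0.0
```

Emit:
step_arm(
  motion=[
    [0.5, 0, 0, 0, 0],
    [0.5, 0, 0, 0, 0],
    [0.5, 0, 0, 0, 0],
    [0.5, 0, 0, 0, 0],
    [0.5, 0, 0, 0, 0],
    [0.5, 0, 0, 0, 0],
    [0.5, 0, 0, 0, 0],
    [0.5, 0, 0, 0, 0],
    [0.5, 0, 0, 0, 0],
    [0.5, 0, 0, 0, 0],
  ],
  grip_force=15,
)

```text
clock: 17.75
tcp_pos: [0.4989, -0.1195, 0.0778]
tool_rot: [-180.0, -0.0, -30.9]
contact_force: [-1.7, 0.1, 5.0]
finger_gap: 0.0541
grasp_force: 15.0
```

```bash
python3 -c "
from h import *
s=bot.state();print(s['tcp_pos'],s['tool_rot'],s['contact_force'],s['finger_gap'],s['grasp_force'],s['ft_torque'])"
```

```text
[ 0.49888932 -0.1194828   0.07780742] [-1.79991609e+02 -2.11910802e-02 -3.09422810e+01] [-1.65326762  0.13450984  5.0328419 ] 0.05410720491437482 15.000383332371712 [ 9.67633953e-02  3.53529460e-01 -2.65848050e-04]
```

Emit:
step_arm(
  motion=[
    [0.5, 0, 0, -0.015, -0.3],
    [0.5, 0, 0, -0.035, 0],
    [0.5, 0, 0, -0.035, 0],
    [0.5, 0, 0, -0.015, 0],
    [0.5, 0.014, -0.02, 0, 0],
    [0.5, 0.014, -0.04, 0, 0],
    [0.5, 0.0146, -0.044, 0, 0],
    [0.5, 0, -0.044, 0, 0],
    [0.5, 0, -0.044, 0, 0],
    [0.5, 0, -0.044, 0, 0],
  ],
)

```text
clock: 18.75
tcp_pos: [0.656, 0.0633, 0.1766]
tool_rot: [180.0, 0.1, -30.7]
contact_force: [0.4, -0.2, -0.7]
finger_gap: 0.0539
grasp_force: 15.0
```

Emit:
step_arm(
  motion=[
    [0.5, 0, -0.04, 0, 0],
    [0.5, 0, -0.022, 0, 0],
    [0.5, 0, -0.01, 0, 0],
    [0.5, 0, 0, 0.02, 0],
    [0.5, 0, 0, 0.02, 0],
    [0.5, 0, 0, 0.009, 0],
    [0.5, 0, 0, 0, 0],
    [0.5, 0, 0, 0, 0],
    [0.5, 0, 0, 0, 0],
    [0.5, 0, 0, 0, 0],
  ],
)

```text
clock: 19.75
tcp_pos: [0.6928, 0.1238, 0.1297]
tool_rot: [-179.9, -0.1, -30.7]
contact_force: [0.2, 0.2, -0.7]
finger_gap: 0.0538
grasp_force: 15.0
```

```bash
python3 -c "
from h import *
s=bot.state();print(case_xyz(),s['tool_rot'],s['contact_force'],s['finger_gap'],s['joint_positions'].round(1))
th=np.radians(149.4); out=-np.array([np.cos(th),np.sin(th)]); ya=np.array([-np.sin(th),np.cos(th)])
c=grab('scene'); W=cloud(c); hsv=cv2.cvtColor(c['bgr'],cv2.COLOR_BGR2HSV);H,S=hsv[...,0],hsv[...,1]
q=W[...,:2]-np.array([.6277,.1622]); o=q@out; y=q@ya; z=W[...,2]
m=((H<6)|(H>174))&(S>160)&(abs(y)<.05)&(o>.04)&(o<.12)
print(m.sum(),'o',np.percentile(o[m],[5,50,95]),'y',y[m].min(),y[m].max(),'z',z[m].min(),z[m].max())
u=m&(o>.072);print('tilt o vs z',np.polyfit(z[u],o[u],1))
cv2.imwrite('pics/a5.png',cv2.resize(c['bgr'][170:290,330:460],(650,600)))
"
```

```text
[ 7.560e-02 -1.000e-04  1.297e-01  1.157e-01] [-1.79924110e+02 -5.82326857e-02 -3.06546739e+01] [ 0.19208534  0.15157365 -0.6758249 ] 0.05380801527106644 [ 26.   27.6  -3.3   0.  -59.   33.4]
271 o [0.07258271 0.07879157 0.0866473 ] y -0.026282178329545283 0.029940572405290498 z 0.05202199351956997 0.14848543787963323
tilt o vs z [-0.05977893  0.08539966]
```

View pics/a5.png

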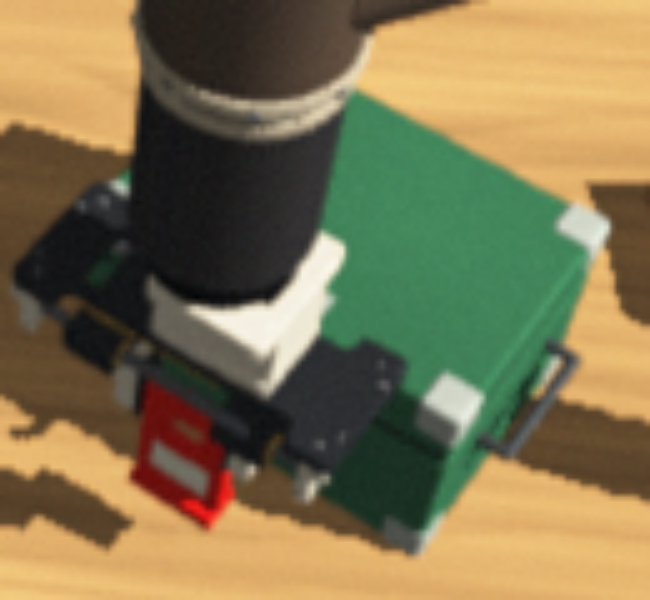

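The tag is held upright in front of the hook, square to the case, with its eye at hook height. I'll slide it in.

Emit:
step_arm(
  motion=[
    [0.5, -0.01, 0, 0.001, 0],
    [0.5, -0.01, 0, 0, 0],
    [0.5, -0.008, 0, 0, 0],
    [0.5, -0.006, 0, 0, 0],
    [0.5, -0.006, 0, 0, 0],
    [0.5, -0.006, 0, 0, 0],
    [0.5, -0.005, 0, 0, 0],
    [0.5, -0.004, 0, 0, 0],
    [0.5, 0, 0, 0, 0],
    [0.5, 0, 0, 0, 0],
  ],
)

```text
clock: 20.8
tcp_pos: [0.6451, 0.1518, 0.1276]
tool_rot: [-180.0, -0.0, -30.6]
contact_force: [0.6, 0.8, -0.1]
finger_gap: 0.0542
grasp_force: 15.0
```

```bash
python3 -c "
from h import *
s=bot.state();print(case_xyz(),s['tool_rot'],s['contact_force'],s['finger_gap'],s['ft_torque'])"
```

```text
[0.0203 0.     0.1276 0.1136] [-1.79997467e+02 -9.57905558e-03 -3.06421204e+01] [ 0.57852572  0.80929654 -0.14557776] 0.05416347014055388 [ 0.08357295  0.0100215  -0.01898225]
```

Emit:
step_arm(
  motion=[
    [0.5, 0, 0, 0.004, 0],
    [0.5, 0, 0, 0.003, 0],
    [0.5, 0, 0, 0.002, 0],
    [0.5, 0, 0, 0.001, 0],
    [0.5, 0, 0, 0.0005, 0],
    [0.5, 0, 0, 0.0005, 0],
    [0.5, 0, 0, 0, 0],
    [0.5, 0, 0, 0, 0],
    [0.5, 0, 0, 0, 0],
    [0.5, 0, 0, 0, 0],
  ],
)

```text
clock: 21.8
tcp_pos: [0.6451, 0.1518, 0.1166]
tool_rot: [-180.0, -0.0, -30.7]
contact_force: [0.4, -0.4, -0.1]
finger_gap: 0.0542
grasp_force: 15.0
```

```bash
python3 -c "
from h import *
s=bot.state();print(case_xyz(),s['contact_force'],s['finger_gap'],s['ft_torque'])"
```

```text
[2.020e-02 1.000e-04 1.166e-01 1.026e-01] [ 0.37052636 -0.38049891 -0.11199542] 0.05418236374348935 [ 0.02638084 -0.01006929  0.00741935]
```

Emit:
step_arm(
  motion=[
    [0.5, 0, 0, 0.0005, 0],
    [0.5, 0, 0, 0.0005, 0],
    [0.5, 0, 0, 0.0005, 0],
    [0.5, 0, 0, 0.0005, 0],
    [0.5, 0, 0, 0, 0],
    [0.5, 0, 0, 0, 0],
    [0.5, 0, 0, 0, 0],
    [0.5, 0, 0, 0, 0],
    [0.5, 0, 0, 0, 0],
    [0.5, 0, 0, 0, 0],
  ],
)

```text
clock: 22.8
tcp_pos: [0.6452, 0.1519, 0.1156]
tool_rot: [-180.0, -0.0, -30.6]
contact_force: [-2.8, -0.2, 6.8]
finger_gap: 0.0541
grasp_force: 15.0
```

The eye rests on the hook with about 7 N of upward force. I'll let go gently and go straight up.

Emit:
step_arm(
  motion=[
    [0.5, 0, 0, -0.0005, 0],
    [0.63, 0, 0, 0, 0],
    [0.66, 0, 0, 0, 0],
    [0.72, 0, 0, 0, 0],
    [0.85, 0, 0, 0, 0],
    [0.85, 0, 0, 0, 0],
    [0.85, 0, 0, 0, 0],
    [0.85, 0, 0, 0, 0],
    [0.85, 0, 0, -0.005, 0],
    [0.85, 0, 0, -0.01, 0],
  ],
)

```text
clock: 23.8
tcp_pos: [0.6446, 0.1516, 0.1298]
tool_rot: [179.9, 0.1, -30.7]
contact_force: [-0.0, 0.8, 0.5]
finger_gap: 0.0745
grasp_force: 0.0
```

Emit:
step_arm(
  motion=[
    [0.85, 0, 0, -0.02, 0],
    [0.85, 0, 0, -0.03, 0],
    [0.85, 0, 0, -0.03, 0],
    [0.85, 0, 0, -0.03, 0],
    [0.85, -0.03, 0, 0, 0],
    [0.85, -0.04, 0, 0, 0],
    [0.85, -0.04, 0, 0, 0],
    [0.85, -0.04, 0, 0, 0],
    [0.85, 0, 0, 0, 0],
    [0.85, 0, 0, 0, 0],
  ],
)

```text
clock: 24.8
tcp_pos: [0.5158, 0.229, 0.2416]
tool_rot: [-179.9, -0.1, -30.5]
contact_force: [0.1, -0.1, -0.9]
finger_gap: 0.0746
grasp_force: 0.0
```

```bash
python3 -c "
from h import *
s=bot.state();print(case_xyz(),s['contact_force'],s['clock'])
th=np.radians(149.4); out=-np.array([np.cos(th),np.sin(th)]); ya=np.array([-np.sin(th),np.cos(th)])
for k in range(2):
  c=grab('scene'); W=cloud(c); hsv=cv2.cvtColor(c['bgr'],cv2.COLOR_BGR2HSV);H,S=hsv[...,0],hsv[...,1]
  q=W[...,:2]-np.array([.6277,.1622]); o=q@out; y=q@ya; z=W[...,2]
  m=((H<6)|(H>174))&(S>160)&(abs(y)<.06)&(o>-.03)&(o<.08)
  print(m.sum(),'o',np.percentile(o[m],[5,50,95]),'y',y[m].min(),y[m].max(),'z',z[m].min(),z[m].max())
cv2.imwrite('pics/a6.png',cv2.resize(c['bgr'][170:290,330:460],(650,600)))
"
```

```text
[-0.1304 -0.0005  0.2416  0.2276] [ 0.10708491 -0.0898338  -0.88083027] 24.8
376 o [0.01346548 0.02263412 0.03101983] y -0.026359313153378475 0.04053814094498423 z 0.001232626196065256 0.14124166369583316
381 o [0.01255336 0.02263813 0.03120007] y -0.026142492371581248 0.04107246862504187 z -0.0015280981322557696 0.13986148014896507
```

View pics/a6.png

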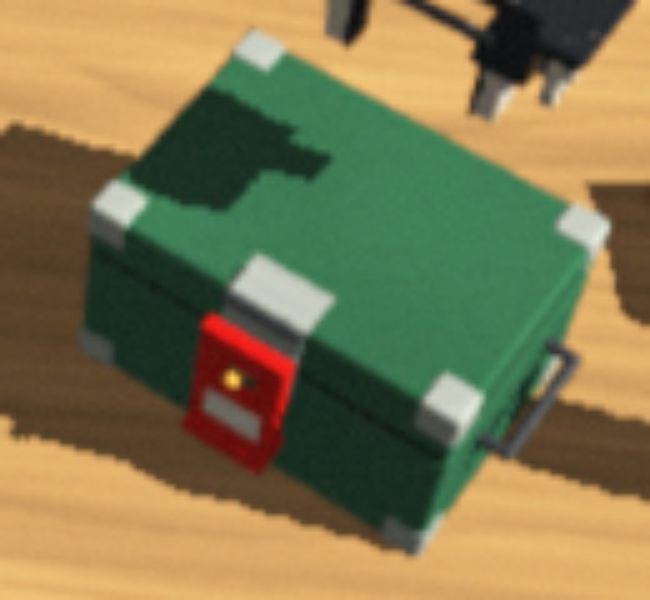

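The red tag hangs upright on the hook, with the hook's end showing in its eye at (233,380). The hasp is closed behind it and the gripper is clear. One still second, then hand in.

Emit:
step_arm(
  motion=[
    [0.85, 0, 0, 0, 0],
    [0.85, 0, 0, 0, 0],
    [0.85, 0, 0, 0, 0],
    [0.85, 0, 0, 0, 0],
    [0.85, 0, 0, 0, 0],
    [0.85, 0, 0, 0, 0],
    [0.85, 0, 0, 0, 0],
    [0.85, 0, 0, 0, 0],
    [0.85, 0, 0, 0, 0],
    [0.85, 0, 0, 0, 0],
  ],
)

```text
clock: 25.9
tcp_pos: [0.516, 0.2283, 0.2401]
tool_rot: [-180.0, 0.0, -30.6]
contact_force: [-0.7, 0.1, 0.2]
finger_gap: 0.0747
grasp_force: 0.0
```

```bash
python3 -c "
from station import bot
print(bot.job_done())"
```

```text
the job is handed in; nothing more can be done
None
```

I handed the job in at about 26 s of the 72 s; no verdict came back, but the last picture shows the hasp closed over the hook and the red tag hanging upright by its eye in front of it, with the gripper clear.

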